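# Nest a sample cup in the touch mixer and hold it running

### The arm

A 6-joint arm with a two-finger parallel gripper is mounted at the origin on the work surface. World frame = base frame: x ahead of the robot, y to its left, z up, the work surface at z = 0. Lengths are in m, angles in rad, forces in N, time in s.
With the tool pointing down it reaches from about 0.25 to 0.8 m from the base axis. Payload 8.5 kg.
Tool frame: the origin (TCP) lies midway between the tips of the shut fingers; the grasp point (between the pads) lies behind it (manip.grip_point_offset is the z of the grasp point in the tool frame, in m); z points along the fingers, y is the line along which they close (so a half turn about z gives the same grasp; the last joint's range is limited). The gripper opens to 85 mm and grips with 20 to 120 N. Pads are 22 mm wide; open, the fingers measure 114 mm over their backs; the gripper's body (76 mm by 85 mm) begins 54 mm behind the grasp point. The pads swing forward as they close: fully open they stand 13 mm farther back than shut.
Start: joints at [-1.132, 0.238, -0.013, 1.319, 0, 1.571], TCP at [0.223, -0.475, 0.231] pointing down, gripper open.
Joint ranges: [-2.66, 2.66], [-1.03, 1.9], [-1.14, 1.46], [-1.82, 2.27], [-1.45, 1.34], [-3.14, 3.14]. Speed limits (rad/s): [2.22, 2.22, 2.79, 3.14, 3.14, 3.14].

### API

Orientations are given as a rotation vector (axis times angle).
In Python, from cell import monitor, vision, finish_job, manip gives the robot as it stands. The module is installed in compiled form; this text tells all that it offers.
- The arm moves only by the tool carry_out, never from a script. Its argument "motion" is a list of rows, each a list of 3 entries, a list of its own where there are three numbers: the turn, a rotation vector about the tool's x, y, z as a fraction of full scale, then the shift along the tool's x, y, z as a fraction of full scale, then the opening in per cent of the stroke, from 0 (shut) to 100 (fully open). A call has exactly 8 rows; each row is the pose to reach, as a shift and turn from the pose commanded when the call began, along the tool's axes at that moment; what a row does not reach only later rows make up. Full scale, the value 1, is 0.8 m for a shift and 2 rad for a turn. A row lasts 1/8 s, in which the tool goes at most 62.5 mm and 10.7 degrees, less where a joint would pass 70% of its speed; a pose out of reach is approached as far as the arm can. A call with a number of a shift or a turn outside -1 to 1 is refused whole. A call with a gripper value outside its range is refused whole. The fingers move at their own pace and stop on an object; "squeeze" is the grip in N (left out, the last holds). Time passes only in rows, so rows that repeat a pose let the fingers close, or fill a call up. It gives the time, the measured TCP pose, the force, the opening and the grip force at its end, in the units of the state.
- monitor.read_state(): the state, without advancing time (a new reading comes with each control period).
- vision.read_camera(name): name is "scene" or "top" or "wrist"; returns (picture, depth): 384x512x3 uint8, red, green, blue; 384x512 float32, m along the optical axis (not along the pixel's ray), 0 where there is no reading.
- vision.calibration(name): a dict with "fx", "fy", "cx", "cy" (pixels), "R" (3x3) and "t" (3): a world point X has camera coordinates R X + t; the wrist camera has in their place "hand_eye" (4x4, takes a point from camera to tool coordinates, whose origin is the TCP and whose axes are the flange's). Camera axes: x right, y down, z forward; pixel columns grow to the right and rows downward; lengths in m; the calibration is good to about 2 mm. A picture is of the moment at which its call begins: read the wrist's pose just before it. calibration takes no time and is no camera call.
- finish_job(): hands the job in; it is judged then, once.
The state is a dict: "time": time; "joint_pos": joint angles; "joint_vel": joint speeds; "joint_efforts": joint torques, N m; "tcp_pos": TCP position; "ee_rot": TCP orientation; "force": force on the tool from outside, world axes, zero at the start; "torque": the same for the moment, N m; "grip_width": finger opening in m; "grip_force": force on a finger pad.
Only numpy, scipy, OpenCV 4.12 (cv2) and the standard library are available. Lean on these libraries where they do the work, as an engineer would, in place of code of your own. Each camera call takes 0.05 s, during which the arm holds its last target. There are 200 camera calls.

### The job

Seat the metal jacket cup in the black socket on top of the mixer and the blue sample cup inside the jacket, both upright and fully home, then push down on the blue cup alone so that the spring-loaded socket is held about half way down its travel, with its orange pointer in the green band. Never push the socket all the way down to its stop, and leave the amber bottle, the white jar and the vial where they stand. Finish while still holding it there: do not let go.

Things in the scene. Friction and masses are not known exactly. Their poses are not given: they have to be found in the camera images.
- mixer: Touch mixer fixed to the bench: round white body, 156 mm across at the foot, 120 at the top, 90 high; blue control box on its -x side (to 88 mm from the axis, 45 high). Origin: centre of its underside, on the socket's axis. On its +x side, 55 mm out, two white gauge posts, tops 146 mm high, each with a 5 mm green band; the socket's orange pointer runs between them.
- head_seat (a point): Centre of the inner floor of the black socket on the mixer; moves down with it. At rest 115 mm above the bench. The socket is an open tapered cup: rim 37 mm above this point, outside 78 mm across, inside 71 mm in the top 12 mm, then narrowing to about 60 mm at the floor.
- head (a joint): Downward travel of the sprung socket, m: 0 at rest (up), 0.012 at its stop; the pointer is in the green band from 0.0035 to 0.0085, half way is 0.006. It springs back up when released. With both cups in it, it starts to move at about 2 N of push (1 to 3.5 N) and takes 0.7 N more per mm. The cups' weight alone does not move it.
- jacket: Loose bare-metal cup, about 0.12 kg: 75 mm high, outside 64 mm across from the rim down to 35 mm above its foot, narrowing to 52 mm at the foot; wall 3.5, floor 5 mm. Origin: centre of its underside; z to the mouth. Starts upright on the bench. Seated, its origin lies at head_seat and its rim 38 mm above the socket's rim.
- sample_cup: Loose blue plastic cup, same shape but slimmer and taller, about 0.09 kg, empty: 100 mm high, outside 51 mm across from the rim down to 35 mm above its foot, narrowing to 40 mm; wall 3.5, floor 5 mm. Origin: centre of its underside; z to the mouth. Starts upright on the bench. Seated, its origin lies 5 mm above the jacket's and its rim 30 mm above the jacket's.
- amber_bottle: Bystander: amber glass bottle with orange cap, 60 mm across, 135 mm high, loose. Origin: centre of its underside.
- white_jar: Bystander: white plastic jar with black cap, 60 mm across, 70 mm high, loose. Origin: centre of its underside.
- vial: Bystander: small clear vial with blue cap, 28 mm across, 45 mm high, loose. Origin: centre of its underside.
There are look-alikes about, which are no part of the job. Leave any red or turquoise look-alike of the sample_cup alone. What is shaped like the jacket but yellow is not meant.

How it is judged:
By the outcome, as a careful person would: the job done as asked, in the order asked, and still so for the second after the job is handed in, while the arm keeps its last pose, push and grip.
It also fails if it takes over 54 s, if anything falls off the work surface, if the arm or the gripper's body presses on something with over 40 N, if the wrist force passes 120 N, or if a joint passes its speed limit or range.

## Working session

There is one attempt and no reset: what is moved stays moved. The work goes in short steps, Python scripts to look and compute and a tool call to move; the robot and the scene stay as the last step left them, time stands still between calls to the robot, and variables do not carry over. Pictures are saved under pics/ and viewed, at most 10 in all, crops included, and the job is handed in when it is done.

Besides the shell and the picture viewer there is one more tool, called after "Emit:" as name(argument=value, ...) on one line, values as JSON. carry_out: Moves the arm, as the interface text tells. Its arguments: {"type":"object","properties":{"motion":{"type":"array"},"squeeze":{"type":"number"}},"required":["motion"]}

```bash
mkdir -p pics; python3 - <<'E'
from cell import monitor, vision, manip
import cv2,numpy as np
s=monitor.read_state();print({k:np.round(v,3) for k,v in s.items()});print(manip.grip_point_offset)
a=[]
for n in("scene","top"):
    p,d=vision.read_camera(n);np.savez(f"{n}0.npz",p=p,d=d);cv2.imwrite(f"pics/{n}0.png",p[...,::-1]);c=vision.calibration(n);print(n,{k:np.round(v,3).tolist() for k,v in c.items()})
print(vision.calibration("wrist"))
E
```

```text
{'time': np.float64(0.0), 'joint_pos': array([-1.132,  0.239, -0.014,  1.319, -0.   ,  1.571]), 'joint_vel': array([ 0.   ,  0.001,  0.001, -0.   ,  0.001,  0.001]), 'joint_efforts': array([ 1.0000e-03, -5.3878e+01,  3.4644e+01,  1.9000e-02, -0.0000e+00,
        0.0000e+00]), 'tcp_pos': array([ 0.223, -0.475,  0.231]), 'ee_rot': array([-3.065e+00, -6.830e-01,  1.000e-03]), 'force': array([-0.69 ,  0.588,  0.53 ]), 'torque': array([-0.034, -0.014, -0.021]), 'grip_force': np.float64(0.0), 'grip_width': np.float64(0.085)}
-0.0187
scene {'fx': 346.937, 'fy': 346.937, 'cx': 254.808, 'cy': 192.658, 'R': [[-0.895, 0.447, 0.013], [0.246, 0.517, -0.82], [-0.373, -0.73, -0.573]], 't': [0.493, -0.04, 1.206]}
top {'fx': 449.113, 'fy': 449.113, 'cx': 256.246, 'cy': 183.061, 'R': [[0.027, -1.0, -0.005], [-0.99, -0.026, -0.14], [0.14, 0.009, -0.99]], 't': [-0.005, 0.546, 1.342]}
{'fx': 321.4975398635774, 'fy': 321.4975398635774, 'cx': 255.99706893224408, 'cy': 195.6679502754415, 'hand_eye': array([[-1.53828753e-03, -9.62915852e-01, -2.69797509e-01,
         6.88006902e-02],
       [ 9.99998731e-01, -1.36925486e-03, -8.14716069e-04,
         4.04371820e-04],
       [ 4.15081467e-04, -2.69798420e-01,  9.62916736e-01,
        -1.41984277e-01],
       [ 0.00000000e+00,  0.00000000e+00,  0.00000000e+00,
         1.00000000e+00]])}
```

View pics/scene0.png

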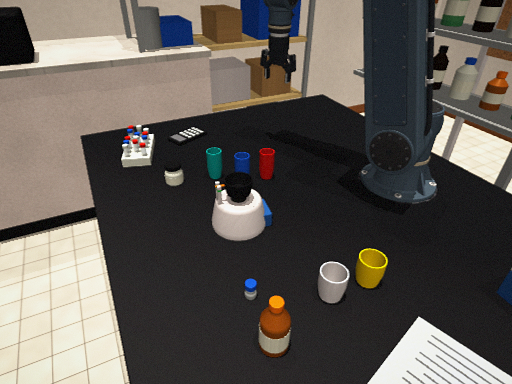

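View pics/top0.png

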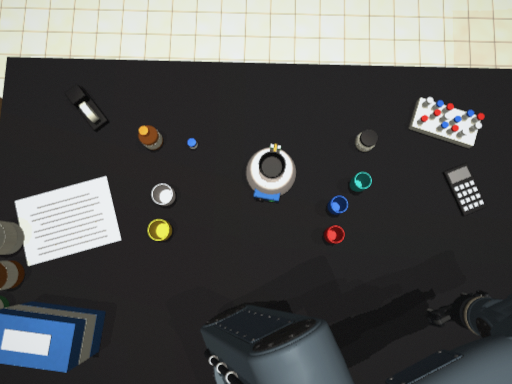

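Scene view: the jacket candidates are bare metal at (333,283) and yellow at (371,268). The cup candidates are blue (242,163), teal (214,163) and red (267,163). In the top view they are metal (163,195), yellow (160,230), blue (338,205), teal (362,181) and red (335,235). The metal and blue ones fit the description. The mixer is at top (271,168), bottle (150,138), vial (192,143), jar (367,140). I'll confirm with one crop and measure.

```bash
cat > h.py <<'E'
import numpy as np,cv2
from scipy.optimize import least_squares
from cell import vision
def cloud(n,p,d):
    c=vision.calibration(n);v,u=np.mgrid[:384,:512]
    X=np.stack([(u-c["cx"])/c["fx"]*d,(v-c["cy"])/c["fy"]*d,d],-1)
    return (X-c["t"])@c["R"]
def circ(P,r):
    f=lambda q:np.hypot(P[:,0]-q[0],P[:,1]-q[1])-r
    m=P[:,:2].min(0)/2+P[:,:2].max(0)/2
    s=least_squares(f,m,loss="soft_l1",f_scale=.002);return s.x,np.std(f(s.x))
E
python3 - <<'E'
from h import *
z=np.load("top0.npz");p,d=z["p"],z["d"];W=cloud("top",p,d)
for n,u,v,b,h,r in[("jacket",163,195,20,.075,.0305),("cup",338,205,16,.1,.024),("teal",362,181,14,.1,.024),("red",335,235,16,.1,.024),("yellow",160,230,17,.075,.0305),("socket",271,165,26,.152,.0375),("bottle",150,138,18,.13,.01),("vial",192,143,9,.045,.01),("jar",367,140,15,.07,.03)]:
    P=W[v-b:v+b,u-b:u+b].reshape(-1,3);Q=P[abs(P[:,2]-h)<.007]
    print(n,len(Q),"zmax",np.sort(P[:,2])[-5:].round(3)[0], *(circ(Q,r) if len(Q)>4 else ""), Q[:,:2].min(0).round(3) if len(Q) else "",Q[:,:2].max(0).round(3) if len(Q) else "")
P=W[140:155,262:285].reshape(-1,3);Q=P[abs(P[:,2]-.146)<.004];print("posts",Q.mean(0) if len(Q) else "", len(Q))
s=np.load("scene0.npz")["p"]
a=cv2.resize(s[240:310,300:400],None,fx=4,fy=4);b=cv2.resize(s[140:240,195:285],(360,400))
a=cv2.copyMakeBorder(a,0,120,0,0,0);cv2.imwrite("pics/crop.png",np.hstack([a,b])[...,::-1])
E
```

```text
jacket 88 zmax 0.081 [0.49998372 0.28986712] 0.0012222688460046085 [0.47  0.259] [0.531 0.321]
cup 68 zmax 1.405 [ 0.48113979 -0.23406632] 0.0011400239855712967 [ 0.456 -0.258] [ 0.506 -0.21 ]
teal 74 zmax 0.104 [ 0.55321209 -0.30297473] 0.0011715047695566338 [ 0.528 -0.328] [ 0.578 -0.278]
red 76 zmax 1.405 [ 0.39396218 -0.22376   ] 0.0012077748950458105 [ 0.369 -0.248] [ 0.418 -0.199]
yellow 88 zmax 0.078 [0.39363574 0.29414646] 0.0011229461683165455 [0.364 0.263] [0.423 0.326]
socket 120 zmax 0.156 [ 0.58416373 -0.03456882] 0.00456715903311536 [ 0.545 -0.072] [0.642 0.003]
bottle 69 zmax 1.405 [0.67750414 0.34142331] 0.003364869947356319 [0.664 0.328] [0.692 0.355]
vial 55 zmax 0.049 [0.66715076 0.21380008] 0.003054583626635412 [0.655 0.203] [0.679 0.225]
jar 235 zmax 0.078 [ 0.67772886 -0.34697069] 0.011606273388173844 [ 0.664 -0.355] [ 0.715 -0.303]
posts [ 0.63194074 -0.03987651  0.14487977] 35
```

View pics/crop.png

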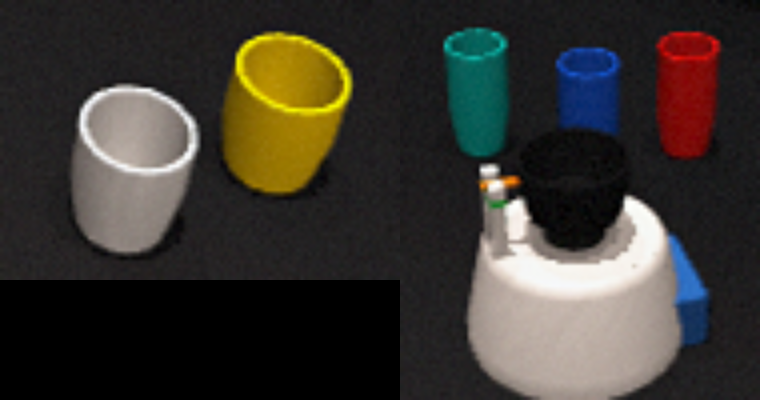

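The crop confirms it: bare-metal jacket on the left at crop (133,165), with the yellow one beside it. The blue cup is at (588,90), between teal and red. Next I'll fly over the mixer to measure the socket from near.

```bash
cat >> h.py <<'E'
from scipy.spatial.transform import Rotation as R
from cell import monitor
def go(p,yaw,s=None):
    "fractions (turn, shift) from the present pose to p, tool down with tool y at world angle yaw (deg)"
    s=s or monitor.read_state();R0=R.from_rotvec(s["ee_rot"])
    y=np.radians(yaw);Y=np.array([np.cos(y),np.sin(y),0]);Z=np.array([0,0,-1.]);T=R.from_matrix(np.c_[np.cross(Y,Z),Y,Z])
    return ((R0.inv()*T).as_rotvec()/2).round(4),(R0.inv().apply(np.array(p)-s["tcp_pos"])/.8).round(4)
def wrist():
    s=monitor.read_state();p,d=vision.read_camera("wrist");c=vision.calibration("wrist");v,u=np.mgrid[:384,:512]
    X=np.stack([(u-c["cx"])/c["fx"]*d,(v-c["cy"])/c["fy"]*d,d],-1)
    H=c["hand_eye"];X=X@H[:3,:3].T+H[:3,3]
    return p,d,X@R.from_rotvec(s["ee_rot"]).as_matrix().T+s["tcp_pos"],s
E
python3 -c "
from h import *
print(go([.584,-.035,.28],12))"
```

```text
(array([-5.000e-04, -4.000e-04, -6.707e-01]), array([ 0.6423, -0.3061, -0.0612]))
```

Emit:
carry_out(motion=[[[0, 0, -0.04], [0.03, -0.015, -0.01], 100], [[0, 0, -0.12], [0.09, -0.045, -0.03], 100], [[0, 0, -0.21], [0.16, -0.076, -0.05], 100], [[0, 0, -0.3], [0.23, -0.11, -0.061], 100], [[0, 0, -0.39], [0.3, -0.143, -0.061], 100], [[0, 0, -0.48], [0.37, -0.176, -0.061], 100], [[0, 0, -0.57], [0.43, -0.205, -0.061], 100], [[0, 0, -0.67], [0.49, -0.234, -0.061], 100]])

```text
time: 1.1
tcp_pos: [0.4992, -0.1375, 0.2799]
ee_rot: [-1.986, -2.434, 0.0]
force: [1.2, -0.9, 0.4]
grip_width: 0.0858
grip_force: 0.0
```

```bash
python3 -c "
from h import *
print(monitor.read_state()['tcp_pos'],go([.584,-.035,.28],90))"
```

```text
[ 0.49920288 -0.13747522  0.27986901] (array([-1.000e-04, -2.000e-04, -6.844e-01]), array([ 0.1042,  0.1295, -0.0002]))
```

Emit:
carry_out(motion=[[[0, 0, -0.08], [0.015, 0.02, 0], 100], [[0, 0, -0.17], [0.035, 0.045, 0], 100], [[0, 0, -0.26], [0.055, 0.07, 0], 100], [[0, 0, -0.35], [0.075, 0.095, 0], 100], [[0, 0, -0.44], [0.09, 0.115, 0], 100], [[0, 0, -0.53], [0.1, 0.125, 0], 100], [[0, 0, -0.62], [0.104, 0.13, 0], 100], [[0, 0, -0.684], [0.104, 0.13, 0], 100]])

```text
time: 2.1
tcp_pos: [0.5843, -0.037, 0.2795]
ee_rot: [-0.003, -3.14, -0.0]
force: [-0.3, -0.1, -0.3]
grip_width: 0.0856
grip_force: 0.0
```

```bash
python3 - <<'E'
from h import *
p,d,W,s=wrist();print(s["tcp_pos"],s["ee_rot"],s["joint_pos"].round(2))
np.savez("wm.npz",p=p,W=W)
cv2.imwrite("pics/wm.png",p[...,::-1])
Q=W.reshape(-1,3);ok=(d.ravel()>0)&(abs(Q[:,2]-.152)<.004)&(np.hypot(Q[:,0]-.584,Q[:,1]+.035)<.048)
S=Q[ok];print(len(S),S.mean(0),S.min(0),S.max(0));print(circ(S,.0373))
ok=(d.ravel()>0)&(abs(Q[:,2]-.146)<.003)&(Q[:,0]>.62)&(Q[:,0]<.68)&(abs(Q[:,1]+.035)<.03)
print("posts",ok.sum(),np.median(Q[ok],0) if ok.any() else "")
E
```

```text
[ 0.58428584 -0.03699053  0.27946318] [-2.73054619e-03 -3.14044722e+00 -3.23604137e-04] [-0.06  0.34  0.25  1.48  0.   -0.06]
1133 [ 0.58631862 -0.03311735  0.15091636] [ 0.54795404 -0.07199307  0.14804558] [0.62543034 0.00481208 0.15321913]
(array([ 0.58632161, -0.03325453]), np.float64(0.001051497121669023))
posts 287 [ 0.63893488 -0.0363848   0.14526244]
```

View pics/wm.png

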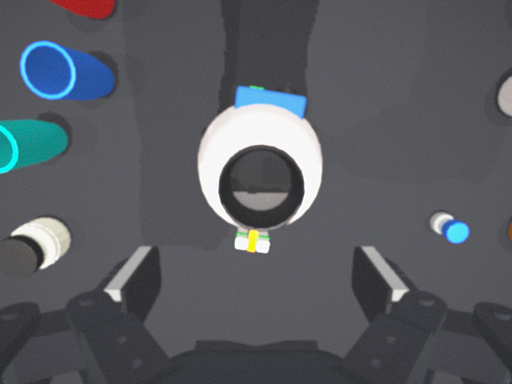

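The wrist view shows the empty black socket at (262,187) and the gauge posts at (253,241). In world axes the socket is at (0.5863, -0.0333). Now over to the jacket.

Emit:
carry_out(motion=[[[0, 0, 0], [0.008, 0.03, 0], 100], [[0, 0, 0], [0.025, 0.095, 0], 100], [[0, 0, 0], [0.043, 0.165, 0.02], 100], [[0, 0, 0], [0.06, 0.235, 0.045], 100], [[0, 0, 0], [0.08, 0.305, 0.07], 100], [[0, 0, 0], [0.096, 0.37, 0.093], 100], [[0, 0, 0], [0.105, 0.409, 0.093], 100], [[0, 0, 0], [0.105, 0.409, 0.093], 100]])

```text
time: 3.15
tcp_pos: [0.5017, 0.2923, 0.205]
ee_rot: [-0.01, -3.141, 0.0]
force: [-0.1, -0.8, -0.0]
grip_width: 0.0852
grip_force: 0.0
```

```bash
python3 - <<'E'
from h import *
p,d,W,s=wrist();print(s["tcp_pos"])
Q=W.reshape(-1,3);ok=(d.ravel()>0)&(abs(Q[:,2]-.075)<.004)&(np.hypot(Q[:,0]-.5,Q[:,1]-.29)<.045)
S=Q[ok];print(len(S),S.mean(0),S.min(0),S.max(0));c=circ(S,.0305);print(c)
print(go([*c[0],.035],90))
E
```

```text
[0.50170413 0.29227159 0.20502333]
905 [0.50234021 0.29168516 0.07401556] [0.47093325 0.26043332 0.071069  ] [0.53416745 0.32361573 0.07675712]
(array([0.50245329, 0.29188151]), np.float64(0.0010605069305691345))
(array([-0.0003, -0.0004, -0.0034]), array([-0.0006,  0.0012,  0.2128]))
```

Emit:
carry_out(motion=[[[0, 0, 0], [0, 0.001, 0.02], 100], [[0, 0, 0], [0, 0.001, 0.06], 100], [[0, 0, 0], [0, 0.001, 0.11], 100], [[0, 0, 0], [0, 0.001, 0.15], 100], [[0, 0, 0], [0, 0.001, 0.18], 100], [[0, 0, 0], [0, 0.001, 0.2], 100], [[0, 0, 0], [0, 0.001, 0.211], 100], [[0, 0, 0], [0, 0.001, 0.211], 90]], squeeze=40)

```text
time: 4.2
tcp_pos: [0.5027, 0.2909, 0.0369]
ee_rot: [-0.012, -3.141, 0.0]
force: [-0.0, 0.0, 1.1]
grip_width: 0.0772
grip_force: 0.0
```

Emit:
carry_out(motion=[[[0, 0, 0], [0, 0, 0], 60], [[0, 0, 0], [0, 0, 0], 50], [[0, 0, 0], [0, 0, 0], 50], [[0, 0, 0], [0, 0, 0], 50], [[0, 0, 0], [0, 0, 0], 50], [[0, 0, 0], [0, 0, 0], 50], [[0, 0, 0], [0, 0, -0.01], 50], [[0, 0, 0], [0, 0, -0.04], 50]], squeeze=40)

```text
time: 5.2
tcp_pos: [0.5016, 0.2908, 0.0686]
ee_rot: [-0.011, -3.139, 0.002]
force: [0.5, -0.2, -1.0]
grip_width: 0.0628
grip_force: 44.2
```

Emit:
carry_out(motion=[[[0, 0, 0], [0, 0, -0.05], 50], [[0, 0, 0], [-0.005, -0.02, -0.11], 50], [[0, 0, 0], [-0.021, -0.08, -0.16], 50], [[0, 0, 0], [-0.039, -0.15, -0.19], 50], [[0, 0, 0], [-0.057, -0.22, -0.19], 50], [[0, 0, 0], [-0.076, -0.29, -0.19], 50], [[0, 0, 0], [-0.094, -0.36, -0.19], 50], [[0, 0, 0], [-0.106, -0.405, -0.19], 50]])

```text
time: 6.2
tcp_pos: [0.5851, -0.0359, 0.2213]
ee_rot: [0.014, 3.142, -0.0]
force: [0.0, 1.1, -0.3]
grip_width: 0.0626
grip_force: 44.3
```

```bash
python3 - <<'E'
from h import *
p,d,W,s=wrist();print(s["tcp_pos"],s["ee_rot"],s["grip_width"],s["force"])
cv2.imwrite("pics/wj.png",p[...,::-1])
Q=W.reshape(-1,3);t=s["tcp_pos"]
for h in (.032,.036,.04,.044):
    ok=(d.ravel()>0)&(abs(Q[:,2]-t[2]-h)<.002)&(np.hypot(Q[:,0]-t[0],Q[:,1]-t[1])<.034)
    S=Q[ok];print(h,len(S),circ(S,.0305) if len(S)>9 else "")
print(go([.5863,-.0333,.1515],90,s))
E
```

```text
[ 0.58509246 -0.03589555  0.2212668 ] [ 1.39366755e-02  3.14153119e+00 -9.90407357e-05] 0.06255654662679697 [ 0.04842163  1.13078458 -0.34015979]
0.032 1261 (array([ 0.58270497, -0.03618866]), np.float64(0.0010613388836753996))
0.036 3857 (array([ 0.58478289, -0.03631177]), np.float64(0.0012154212937957407))
0.04 316 (array([ 0.58174078, -0.03615469]), np.float64(0.0005697535421811473))
0.044 318 (array([ 0.57992985, -0.03579922]), np.float64(0.00073103393074145))
(array([-0.    ,  0.    , -0.0044]), array([-0.0015,  0.0033,  0.0872]))
```

View pics/wj.png

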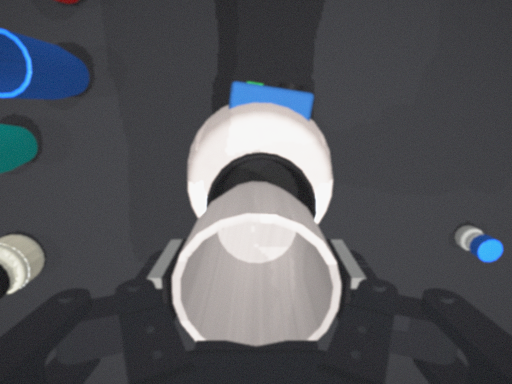

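The jacket hangs upright in the fingers (rim centre about (257,280)), with the socket just behind it. Correct by about 1 and 2.6 mm, then lower.

Emit:
carry_out(motion=[[[0, 0, 0], [-0.0015, 0.0033, 0], 50], [[0, 0, 0], [-0.0015, 0.0033, 0.01], 50], [[0, 0, 0], [-0.0015, 0.0033, 0.025], 50], [[0, 0, 0], [-0.0015, 0.0033, 0.04], 50], [[0, 0, 0], [-0.0015, 0.0033, 0.055], 50], [[0, 0, 0], [-0.0015, 0.0033, 0.07], 50], [[0, 0, 0], [-0.0015, 0.0033, 0.08], 50], [[0, 0, 0], [-0.0015, 0.0033, 0.082], 50]])

```text
time: 7.25
tcp_pos: [0.586, -0.0308, 0.1546]
ee_rot: [-0.012, -3.141, -0.0]
force: [0.1, -0.8, -1.0]
grip_width: 0.0629
grip_force: 44.3
```

Emit:
carry_out(motion=[[[0, 0, 0], [0, 0, 0.001], 50], [[0, 0, 0], [0, 0, 0.002], 50], [[0, 0, 0], [0, 0, 0.003], 50], [[0, 0, 0], [0, 0, 0.004], 50], [[0, 0, 0], [0, 0, 0.004], 50], [[0, 0, 0], [0, 0, 0.004], 50], [[0, 0, 0], [0, 0, 0.004], 50], [[0, 0, 0], [0, 0, 0.004], 50]])

```text
time: 8.25
tcp_pos: [0.5864, -0.0308, 0.1522]
ee_rot: [0.012, 3.141, 0.0]
force: [-0.1, -0.3, 3.6]
grip_width: 0.0625
grip_force: 44.7
```

Contact came at the expected height. Release and look.

Emit:
carry_out(motion=[[[0, 0, 0], [0, 0, 0], 80], [[0, 0, 0], [0, 0, 0], 100], [[0, 0, 0], [0, 0, 0], 100], [[0, 0, 0], [0, 0, 0], 100], [[0, 0, 0], [0, 0, -0.02], 100], [[0, 0, 0], [0, 0, -0.06], 100], [[0, 0, 0], [0, 0, -0.11], 100], [[0, 0, 0], [0, 0, -0.15], 100]])

```text
time: 9.25
tcp_pos: [0.5864, -0.0308, 0.2737]
ee_rot: [0.011, 3.141, 0.0]
force: [-0.1, 0.1, -0.4]
grip_width: 0.0853
grip_force: 0.0
```

```bash
python3 - <<'E'
from h import *
p,d,W,s=wrist();print(s["tcp_pos"],s["force"])
cv2.imwrite("pics/ws.png",p[...,::-1])
Q=W.reshape(-1,3);ok=(d.ravel()>0)&(abs(Q[:,2]-.189)<.005)&(np.hypot(Q[:,0]-.5863,Q[:,1]+.0333)<.045)
S=Q[ok];print(len(S),S.min(0),S.max(0));c=circ(S,.0305);print(c)
A=np.c_[S[:,:2]-c[0],np.ones(len(S))];print("plane",np.linalg.lstsq(A,S[:,2],rcond=None)[0])
ok=(d.ravel()>0)&(np.hypot(Q[:,0]-.5863,Q[:,1]+.0333)<.012);print("floor",np.median(Q[ok],0))
ok=(d.ravel()>0)&(abs(Q[:,2]-.152)<.003)&(np.hypot(Q[:,0]-.5863,Q[:,1]+.0333)<.045);S=Q[ok];print("socket",len(S),circ(S,.0373))
p,d=vision.read_camera("scene");cv2.imwrite("pics/s1.png",cv2.resize(p[120:240,190:300],None,fx=5,fy=5)[...,::-1])
E
```

```text
[ 0.586352   -0.03076609  0.27370407] [-0.0996225   0.07644511 -0.39823835]
1410 [ 0.55433739 -0.06277804  0.18401595] [6.17603620e-01 5.67159168e-05 1.91349911e-01]
(array([ 0.58546061, -0.03120941]), np.float64(0.0010655445507326692))
plane [-0.01111789  0.00168227  0.18861274]
floor [ 0.57619827 -0.03345513  0.35289005]
socket 888 (array([ 0.58611085, -0.03308645]), np.float64(0.0037607479790951782))
```

View pics/s1.png

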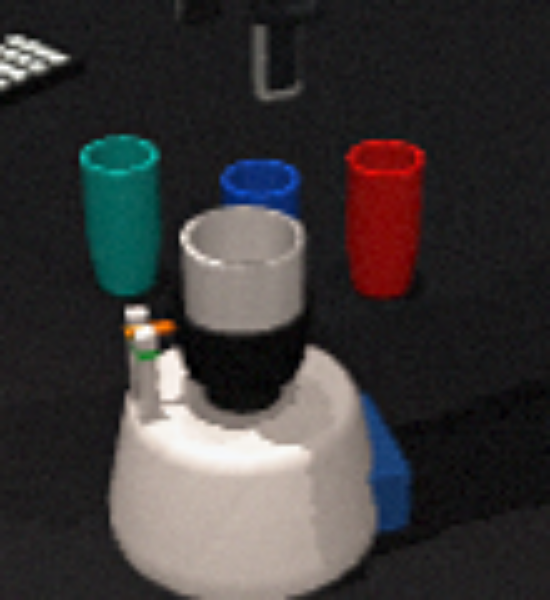

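The jacket stands upright in the socket: rim level at 0.189, centre (0.5855, -0.0312), and the pointer is up. Next, the blue cup.

Emit:
carry_out(motion=[[[0, 0, 0], [0.01, -0.02, 0], 100], [[0, 0, 0], [0.03, -0.06, 0], 100], [[0, 0, 0], [0.055, -0.11, 0], 100], [[0, 0, 0], [0.085, -0.165, 0.02], 100], [[0, 0, 0], [0.11, -0.215, 0.04], 100], [[0, 0, 0], [0.125, -0.243, 0.055], 100], [[0, 0, 0], [0.129, -0.251, 0.055], 100], [[0, 0, 0], [0.129, -0.251, 0.055], 100]])

```text
time: 10.35
tcp_pos: [0.4811, -0.2311, 0.2279]
ee_rot: [-0.013, -3.141, -0.001]
force: [1.1, 0.4, -0.3]
grip_width: 0.0856
grip_force: 0.0
```

```bash
python3 - <<'E'
from h import *
p,d,W,s=wrist();print(s["tcp_pos"],s["ee_rot"],s["joint_pos"].round(2))
Q=W.reshape(-1,3);ok=(d.ravel()>0)&(abs(Q[:,2]-.099)<.004)&(np.hypot(Q[:,0]-.4835,Q[:,1]+.232)<.036)
S=Q[ok];print(len(S),S.mean(0),S.min(0),S.max(0));c=circ(S,.024);print(c, p.reshape(-1,3)[ok].mean(0))
print(go([*c[0],.07],90))
E
```

```text
[ 0.48114912 -0.23109932  0.22792382] [-1.31664146e-02 -3.14106314e+00 -7.20505343e-04] [-0.45  0.25  0.    1.32  0.   -0.44]
729 [ 0.48315724 -0.23351944  0.098851  ] [ 0.45853546 -0.25831993  0.09506073] [ 0.50935405 -0.20848455  0.10118486]
(array([ 0.48336921, -0.23320307]), np.float64(0.0010528379020403144)) [ 65.57064472 140.54183813 232.83264746]
(array([ 0.0001,  0.    , -0.0037]), array([-0.0022, -0.0033,  0.1977]))
```

Emit:
carry_out(motion=[[[0, 0, 0], [-0.002, -0.003, 0.02], 100], [[0, 0, 0], [-0.002, -0.003, 0.06], 100], [[0, 0, 0], [-0.002, -0.003, 0.11], 100], [[0, 0, 0], [-0.002, -0.003, 0.15], 100], [[0, 0, 0], [-0.002, -0.003, 0.18], 100], [[0, 0, 0], [-0.002, -0.003, 0.195], 100], [[0, 0, 0], [-0.002, -0.003, 0.199], 100], [[0, 0, 0], [-0.002, -0.003, 0.199], 90]])

```text
time: 11.4
tcp_pos: [0.4836, -0.2332, 0.0693]
ee_rot: [0.011, 3.141, -0.0]
force: [-0.6, -0.1, 0.6]
grip_width: 0.0769
grip_force: 0.0
```

Emit:
carry_out(motion=[[[0, 0, 0], [0, 0, 0], 70], [[0, 0, 0], [0, 0, 0], 50], [[0, 0, 0], [0, 0, 0], 40], [[0, 0, 0], [0, 0, 0], 40], [[0, 0, 0], [0, 0, 0], 40], [[0, 0, 0], [0, 0, 0], 40], [[0, 0, 0], [0, 0, 0], 40], [[0, 0, 0], [0, 0, 0], 40]], squeeze=40)

```text
time: 12.4
tcp_pos: [0.4837, -0.2334, 0.0698]
ee_rot: [0.011, 3.14, -0.001]
force: [-0.9, 0.7, 5.6]
grip_width: 0.049
grip_force: 41.3
```

Emit:
carry_out(motion=[[[0, 0, 0], [0, 0, -0.01], 40], [[0, 0, 0], [0, 0, -0.05], 40], [[0, 0, 0], [0, 0, -0.11], 40], [[0, 0, 0], [0, 0, -0.17], 40], [[0, 0, 0], [-0.015, 0.03, -0.22], 40], [[0, 0, 0], [-0.04, 0.08, -0.25], 40], [[0, 0, 0], [-0.065, 0.13, -0.257], 40], [[0, 0, 0], [-0.09, 0.18, -0.257], 40]])

```text
time: 13.4
tcp_pos: [0.5569, -0.0887, 0.2758]
ee_rot: [0.012, 3.14, -0.0]
force: [0.6, -0.5, -0.9]
grip_width: 0.0488
grip_force: 41.9
```

Emit:
carry_out(motion=[[[0, 0, 0], [-0.02, 0.04, 0], 40], [[0, 0, 0], [-0.033, 0.065, 0], 40], [[0, 0, 0], [-0.037, 0.0725, 0], 40], [[0, 0, 0], [-0.037, 0.0725, 0], 40], [[0, 0, 0], [-0.037, 0.0725, 0], 40], [[0, 0, 0], [-0.037, 0.0725, 0], 40], [[0, 0, 0], [-0.037, 0.0725, 0], 40], [[0, 0, 0], [-0.037, 0.0725, 0], 40]])

```text
time: 14.4
tcp_pos: [0.5862, -0.0322, 0.2746]
ee_rot: [0.012, 3.142, 0.0]
force: [-0.0, -0.3, -0.8]
grip_width: 0.0492
grip_force: 41.9
```

```bash
python3 - <<'E'
from h import *
p,d,W,s=wrist();print(s["tcp_pos"],s["ee_rot"],s["grip_width"],s["force"],s["grip_force"])
q,_=vision.read_camera("scene")
cv2.imwrite("pics/wc.png",np.hstack([cv2.resize(p[100:384,80:432],(400,323)),cv2.resize(q[80:240,170:310],(283,323))])[...,::-1])
Q=W.reshape(-1,3);t=s["tcp_pos"]
for h in (.026,.03,.034):
    ok=(d.ravel()>0)&(abs(Q[:,2]-t[2]-h)<.002)&(np.hypot(Q[:,0]-t[0],Q[:,1]-t[1])<.03)
    S=Q[ok];print(h,len(S),circ(S,.024) if len(S)>9 else "")
print(go([.5855,-.0312,.1895],90,s))
E
```

```text
[ 0.58618319 -0.03222852  0.27456408] [1.20227517e-02 3.14151953e+00 1.52372632e-04] 0.04918860294144124 [-0.01951134 -0.34440877 -0.84631069] 41.87086536199786
0.026 1327 (array([ 0.58440122, -0.03256691]), np.float64(0.0013121752145712575))
0.03 3278 (array([ 0.58606498, -0.03270156]), np.float64(0.0013625729420781196))
0.034 339 (array([ 0.58347623, -0.03240892]), np.float64(0.0013856689472645973))
(array([ 0.    ,  0.    , -0.0038]), array([0.0009, 0.0013, 0.1063]))
```

View pics/wc.png

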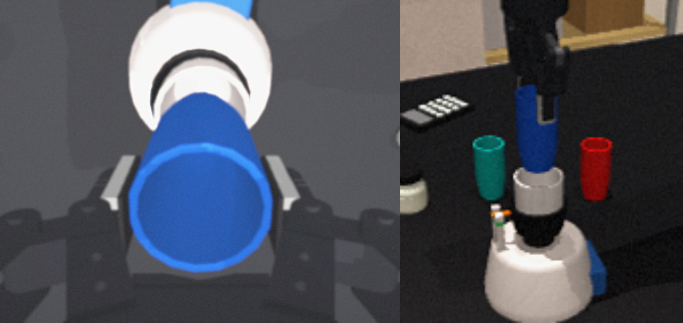

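The blue cup hangs upright over the jacket mouth, with the pads gripping only its top. Lower to just above home.

Emit:
carry_out(motion=[[[0, 0, 0], [0.001, 0.0013, 0.005], 40], [[0, 0, 0], [0.001, 0.0013, 0.02], 40], [[0, 0, 0], [0.001, 0.0013, 0.04], 40], [[0, 0, 0], [0.001, 0.0013, 0.06], 40], [[0, 0, 0], [0.001, 0.0013, 0.078], 40], [[0, 0, 0], [0.001, 0.0013, 0.092], 40], [[0, 0, 0], [0.001, 0.0013, 0.1], 40], [[0, 0, 0], [0.001, 0.0013, 0.102], 40]])

```text
time: 15.5
tcp_pos: [0.5854, -0.0309, 0.1926]
ee_rot: [-0.011, -3.141, -0.0]
force: [1.2, -0.9, -1.4]
grip_width: 0.0488
grip_force: 41.9
```

Emit:
carry_out(motion=[[[0, 0, 0], [0, 0, 0.001], 40], [[0, 0, 0], [0, 0, 0.002], 40], [[0, 0, 0], [0, 0, 0.003], 40], [[0, 0, 0], [0, 0, 0.004], 40], [[0, 0, 0], [0, 0, 0.004], 40], [[0, 0, 0], [0, 0, 0.004], 40], [[0, 0, 0], [0, 0, 0.004], 40], [[0, 0, 0], [0, 0, 0.004], 40]])

```text
time: 16.5
tcp_pos: [0.5856, -0.0309, 0.1899]
ee_rot: [0.011, 3.141, 0.0]
force: [-0.2, -0.5, 0.8]
grip_width: 0.049
grip_force: 42.2
```

Emit:
carry_out(motion=[[[0, 0, 0], [0, 0, 0.001], 40], [[0, 0, 0], [0, 0, 0.002], 40], [[0, 0, 0], [0, 0, 0.003], 40], [[0, 0, 0], [0, 0, 0.004], 40], [[0, 0, 0], [0, 0, 0.004], 40], [[0, 0, 0], [0, 0, 0.004], 40], [[0, 0, 0], [0, 0, 0.004], 40], [[0, 0, 0], [0, 0, 0.004], 40]])

```text
time: 17.5
tcp_pos: [0.5855, -0.0309, 0.1866]
ee_rot: [0.011, 3.141, 0.0]
force: [-0.1, -0.1, 5.0]
grip_width: 0.0493
grip_force: 42.5
```

```bash
python3 - <<'E'
from h import *
F=[];
for i in range(6):
    p,d=vision.read_camera("scene");s=monitor.read_state();F.append([*s["force"],*s["tcp_pos"]])
print(np.mean(F,0).round(4),np.std(F,0).round(4))
W=cloud("scene",p,d);q=p.astype(int)
m=(q[...,0]>170)&(q[...,1]>70)&(q[...,1]<170)&(q[...,2]<60);m[:170]=0;m[240:]=0;m[:,:200]=0;m[:,260:]=0
def ptr(p):
    q=p.astype(int);m=(q[...,0]-q[...,2]>70);m[:170]=0;m[205:]=0;m[:,:205]=0;m[:,235:]=0;y,x=np.nonzero(m);return len(y),y.mean(),x.mean()
print(ptr(np.load("scene0.npz")["p"]),ptr(p))
E
```

```text
[-0.2826 -0.1097  4.337   0.5855 -0.0309  0.1865] [0.5504 0.4066 0.4746 0.     0.     0.    ]
(19, np.float64(185.21052631578948), np.float64(219.78947368421052)) (17, np.float64(186.2941176470588), np.float64(219.94117647058823))
```

The pointer has dropped about 1.1 px, roughly 3 mm, and the force is 4.3 N. Another 3 mm to go.

Emit:
carry_out(motion=[[[0, 0, 0], [0, 0, 0.001], 40], [[0, 0, 0], [0, 0, 0.002], 40], [[0, 0, 0], [0, 0, 0.003], 40], [[0, 0, 0], [0, 0, 0.0035], 40], [[0, 0, 0], [0, 0, 0.0035], 40], [[0, 0, 0], [0, 0, 0.0035], 40], [[0, 0, 0], [0, 0, 0.0035], 40], [[0, 0, 0], [0, 0, 0.0035], 40]])

```text
time: 18.8
tcp_pos: [0.5855, -0.0309, 0.1839]
ee_rot: [0.011, 3.141, 0.0]
force: [-1.0, 0.6, 6.1]
grip_width: 0.049
grip_force: 42.7
```

```bash
python3 - <<'E'
from h import *
F=[];I=[];
for i in range(6):
    p,d=vision.read_camera("scene");s=monitor.read_state();F.append([*s["force"],*s["tcp_pos"]]);I.append(p)
print(np.mean(F,0).round(4))
def ptr(p):
    q=p.astype(int);m=(q[...,0]-q[...,2]>70);m[:170]=0;m[205:]=0;m[:,:205]=0;m[:,235:]=0;y,x=np.nonzero(m);return len(y),y.mean(),x.mean(),d[m].mean()
a=np.mean(I,0);print(ptr(np.load("scene0.npz")["p"]),ptr(a))
w,dd,W,s=wrist()
Q=W.reshape(-1,3);c=np.array([.5855,-.0312]);r=np.hypot(*(Q[:,:2]-c).T)
ok=(dd.ravel()>0)&(r<.028)&(r>.02)&(Q[:,2]>.205)&(Q[:,2]<.225);print("cup rim",ok.sum(),np.median(Q[ok,2]))
ok=(dd.ravel()>0)&(r<.034)&(r>.0275)&(Q[:,2]>.17)&(Q[:,2]<.192)&(Q[:,0]<.575);print("jacket rim",ok.sum(),np.percentile(Q[ok,2],[50,75,90,97]) if ok.any() else "")
o=cv2.resize(a[130:220,195:275].astype(np.uint8),None,fx=6,fy=6,interpolation=cv2.INTER_CUBIC)
cv2.imwrite("pics/end.png",o[...,::-1])
E
```

```text
[-0.2839  0.4055  6.2874  0.5855 -0.0309  0.1839]
(19, np.float64(185.21052631578948), np.float64(219.78947368421052), np.float32(1.0134382)) (13, np.float64(186.92307692307693), np.float64(220.30769230769232), np.float32(0.93875957))
cup rim 6319 0.21301726039127483
jacket rim 1661 [0.18275337 0.18340952 0.18386576 0.18433059]
```

View pics/end.png

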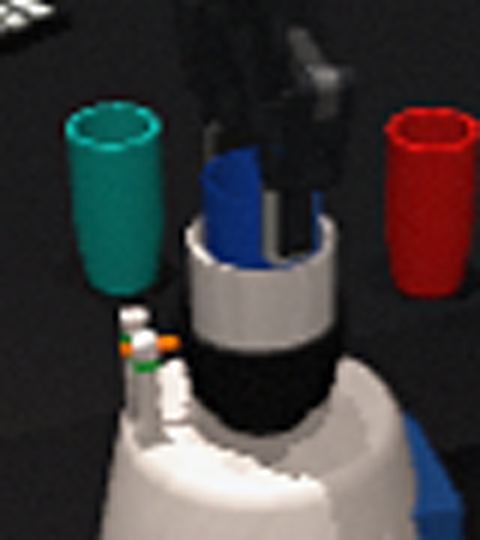

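Pointer travel, force, TCP height and the jacket rim all suggest about 5.7 mm. The pointer looks slightly high against the bands, so I'll check in a larger crop, before and now.

```bash
python3 - <<'E'
from h import *
I=np.mean([vision.read_camera("scene")[0] for i in range(6)],0)
B=np.load("scene0.npz")["p"].astype(float)
for n,a in(("before",B),("now",I)):
    for c,m in(("green",a[...,1]-np.maximum(a[...,0],a[...,2])),("orange",(a[...,0]-a[...,2])-30)):
        w=np.clip(m[178:200,208:232]-15,0,None);v,u=np.mgrid[178:200,208:232]
        for lo,hi in((208,217),(217,222),(222,232)):
            k=w*(u>=lo)*(u<hi)
            if k.sum()>0: print(n,c,(lo,hi),"row %.2f col %.2f wt %.0f"%((k*v).sum()/k.sum(),(k*u).sum()/k.sum(),k.sum()))
c=vision.calibration("scene")
def pr(X):
    x=c["R"]@X+c["t"];return (x[:2]/x[2]*c["fx"]+[c["cx"],c["cy"]]).round(2)
e=np.array([.6388-.5855,-.0364+.0322,0]);e/=np.linalg.norm(e);t=np.array([-e[1],e[0],0])
o=np.array([.5862,-.033,0])
for nm,k in(("front",.011),("mid",0),("back",-.011)):
    print(nm,"top",pr(o+.055*e+k*t+[0,0,.146]),"z135",pr(o+.055*e+k*t+[0,0,.135]),"z130",pr(o+.055*e+k*t+[0,0,.13]))
z=np.load("wm.npz");W=z["W"].reshape(-1,3);P=W[(W[:,0]>.62)&(W[:,0]<.67)&(abs(W[:,1]+.036)<.03)&(W[:,2]>.142)&(W[:,2]<.149)]
print("posts extent",np.percentile(P,[1,99],axis=0).round(4))
f=lambda a:cv2.resize(a[174:204,205:235].astype(np.uint8),(390,390),interpolation=cv2.INTER_CUBIC)
cv2.imwrite("pics/cmp.png",np.hstack([f(B),f(I)])[...,::-1])
E
```

```text
before green (208, 217) row 189.00 col 216.00 wt 16
before green (217, 222) row 190.53 col 219.06 wt 455
before orange (208, 217) row 185.86 col 215.47 wt 555
before orange (217, 222) row 184.85 col 220.15 wt 494
before orange (222, 232) row 184.79 col 222.75 wt 1001
now green (208, 217) row 185.86 col 215.41 wt 113
now green (217, 222) row 190.54 col 219.02 wt 444
now orange (208, 217) row 187.62 col 215.50 wt 569
now orange (217, 222) row 186.76 col 220.82 wt 251
now orange (222, 232) row 186.60 col 222.79 wt 1110
front top [219.66 186.95] z135 [219.85 190.43] z130 [219.94 192.  ]
mid top [218.41 184.76] z135 [218.61 188.23] z130 [218.7  189.79]
back top [217.19 182.61] z135 [217.39 186.06] z130 [217.48 187.62]
posts extent [[ 0.6201 -0.056   0.1421]
 [ 0.6468 -0.0219  0.1487]]
```

View pics/cmp.png

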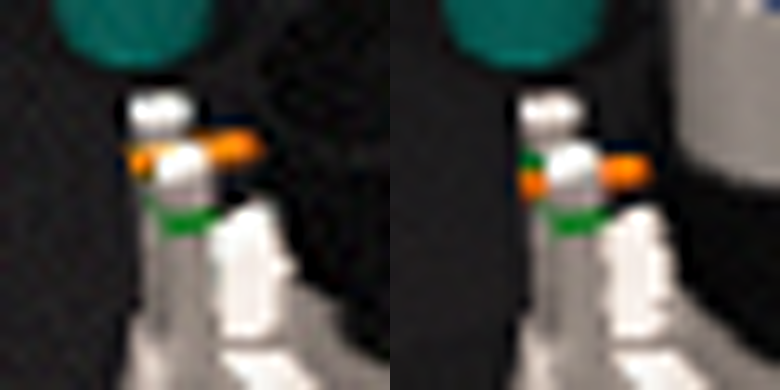

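The crop shows the pointer (right half, (625,170)) down about 1.8 px, or 5.8 mm, and level between the bands. One quick check that the finger tips clear the jacket rim.

```bash
python3 - <<'E'
from h import *
c=vision.calibration("scene");p,d=vision.read_camera("scene")
for z in(.180,.184,.188,.192,.196):
    x=c["R"]@np.array([.5855+.011,-.0312+.0275,z])+c["t"];y=c["R"]@np.array([.5855-.011,-.0312+.0275,z])+c["t"]
    print(z,(x[:2]/x[2]*347+[c["cx"],c["cy"]]).round(1),(y[:2]/y[2]*347+[c["cx"],c["cy"]]).round(1))
W=cloud("scene",p,d)
g=W[160:182,236:250].reshape(-1,3);k=g[(g[:,2]>.15)&(g[:,2]<.23)]
for v in range(164,182): print(v,[tuple((W[v,u]*1000).round().astype(int)) for u in(240,242,244,246)],p[v,242])
print(monitor.read_state()["force"])
E
```

```text
0.18 [239.  176.1] [246.8 174.1]
0.184 [239.  174.8] [246.8 172.8]
0.188 [239.  173.4] [246.8 171.5]
0.192 [238.9 172.1] [246.8 170.1]
0.196 [238.9 170.7] [246.8 168.8]
164 [(np.int64(595), np.int64(-1), np.int64(217)), (np.int64(592), np.int64(6), np.int64(220)), (np.int64(586), np.int64(5), np.int64(217)), (np.int64(583), np.int64(9), np.int64(219))] [14 16 18]
165 [(np.int64(594), np.int64(-2), np.int64(213)), (np.int64(592), np.int64(5), np.int64(216)), (np.int64(587), np.int64(7), np.int64(216)), (np.int64(582), np.int64(6), np.int64(214))] [16 15 18]
166 [(np.int64(594), np.int64(-3), np.int64(209)), (np.int64(591), np.int64(4), np.int64(212)), (np.int64(587), np.int64(5), np.int64(212)), (np.int64(581), np.int64(6), np.int64(211))] [14 18 20]
167 [(np.int64(594), np.int64(-2), np.int64(207)), (np.int64(592), np.int64(5), np.int64(210)), (np.int64(587), np.int64(6), np.int64(209)), (np.int64(582), np.int64(7), np.int64(209))] [13 16 20]
168 [(np.int64(594), np.int64(-3), np.int64(204)), (np.int64(592), np.int64(5), np.int64(208)), (np.int64(586), np.int64(5), np.int64(206)), (n
[... 2004 characters left out ...]
p.int64(-1), np.int64(171))] [138 131 125]
179 [(np.int64(595), np.int64(0), np.int64(173)), (np.int64(589), np.int64(-1), np.int64(171)), (np.int64(583), np.int64(-2), np.int64(169)), (np.int64(578), np.int64(-2), np.int64(167))] [143 133 127]
180 [(np.int64(595), np.int64(-1), np.int64(170)), (np.int64(589), np.int64(-2), np.int64(167)), (np.int64(584), np.int64(-1), np.int64(166)), (np.int64(578), np.int64(-1), np.int64(165))] [145 134 127]
181 [(np.int64(595), np.int64(-2), np.int64(166)), (np.int64(590), np.int64(-1), np.int64(165)), (np.int64(584), np.int64(-1), np.int64(163)), (np.int64(578), np.int64(-1), np.int64(161))] [143 132 128]
[-3.50232669e-03  2.19126054e-01  5.98703884e+00]
```

The finger tips end at z ≈ 0.190–0.195 and the jacket rim is at about 0.184, so the push goes through the blue cup alone. Handing in.

```bash
python3 -c "
from cell import finish_job
print(finish_job())"
```

```text
the job is handed in; nothing more can be done
None
```

I handed the job in with the jacket and blue cup seated and the arm still holding the blue cup alone. The socket is about 5.8 mm down its 12 mm travel, which puts the pointer in the green band by that measurement, though in the last close-up it looked slightly high against the bands.

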